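Set the face cutter in the collet chuck and tighten the nut

ROBOT

A 7-joint arm with a two-finger parallel gripper is mounted at the origin on the work surface. World frame = base frame: x ahead of the robot, y to its left, z up, the work surface at z = 0. Lengths are in m, angles in rad, forces in N, time in s.
With the tool pointing down it reaches from about 0.35 to 0.9 m from the base axis. Payload 8.1 kg.
Tool frame: the origin (TCP) lies on the centre line of the jaws, within the pads' length; the fingertips stand 11 mm ahead of it and the grasp point (between the pads) lies 8 mm behind it; z points along the fingers, y is the line along which they close (so a half turn about z gives the same grasp; the last joint's range is limited). The gripper opens to 85 mm and grips with 20 to 120 N. Pads are 22 mm wide; open, the fingers measure 114 mm over their backs; the gripper's body (76 mm by 85 mm) begins 54 mm behind the grasp point. The pads swing forward as they close: fully open they stand 13 mm farther back than shut.
Start: joints at [-1.354, 0.434, 0.025, 1.573, -0.012, 1.134, -0.075], TCP at [0.197, 0.593, 0.208] pointing down, gripper open.
Joint ranges: [-2.62, 2.62], [-0.44, 2.09], [-1.27, 1.32], [0.08, 2.57], [-1.32, 4.46], [0.12, 2], [-2.74, 2.74]. Speed limits (rad/s): [2.22, 2.22, 3.01, 3.01, 3.14, 3.14, 3.14].

INTERFACE

Orientations are given as [roll, pitch, yaw] about the fixed x, y, z axes, in that order (R = Rz(yaw) Ry(pitch) Rx(roll)).
In Python, from station import env gives the robot as it stands.
- The arm moves only by the tool send_rows, never from a script. Its argument "rows" is one flat list of numbers, 7 for each row, row after row: the shift along the tool's x, y, z in cm, then the turn, a rotation vector about the tool's x, y, z in units of 5 degrees (1.0 is 5 degrees), then the opening, from 0 (shut) to 1 (fully open). A call has 1 to 10 rows; each row is the pose to reach, as a shift and turn from the pose commanded when the call began, along the tool's axes at that moment; what a row does not reach only later rows make up. A row lasts 1/12 s, in which the tool goes at most 41.7 mm and 7.16 degrees, less where a joint would pass 70% of its speed; a pose out of reach is approached as far as the arm can. A call with a gripper value outside its range is refused whole. The fingers move at their own pace and stop on an object; "grip_force" is the grip in N (left out, the last holds). Time passes only in rows, so rows that repeat a pose let the fingers close. It gives the time, the measured TCP pose, the force, the opening and the grip force at its end, in the units of the state.
- env.state(): the state, without advancing time (a new reading comes with each control period).
- env.get_image(name): name is "side" or "top" or "wrist"; returns a dict with "pixels" (400x640x3 uint8, blue, green, red), "K" (3x3 intrinsics, pixels), "dist_coeffs" ([k1, k2, p1, p2, k3] as OpenCV has them; the pictures are not rectified), "R" (3x3) and "t" (3): a world point X has camera coordinates R X + t. Camera axes: x right, y down, z forward; pixel columns grow to the right and rows downward; lengths in m; the calibration is good to about 2 mm. A picture is of the moment at which its call begins. There is no depth.
- env.finish_job(): hands the job in; it is judged then, once.
Trained networks look in a picture, given as the dict that the camera call returned (one of the last four; its "shot" number tells which), for a name from the list of things; names that differ only in an ending like _2 or _b are one class to them, and where a whole thing is asked for, a point or a joint stands for the part that bears it (a point fixed in the world has none). Each returns a list of dicts, best first, with "score" (0 to 1); they miss things now and then, are a little off and sometimes report something else, mostly with a low value. They report only what shows in the picture. A call takes as long as a camera call.
- env.recognise(label, picture): "bbox" ([centre column, centre row, width, height] in pixels, round what is visible of it).
The state is a dict: "t": time; "qpos": joint angles; "joint_vel": joint speeds; "effort": joint torques, N m; "ee_pos": TCP position; "orientation": TCP orientation; "wrist_force": force on the tool from outside, world axes, zero at the start; "ft_torque": the same for the moment, N m; "opening": finger opening in m; "grasp_force": force on a finger pad.
Only numpy, scipy, OpenCV 4.12 (cv2) and the standard library are available. Lean on these libraries where they do the work, as an engineer would, in place of code of your own. Each camera call takes 0.05 s, during which the arm holds its last target. There are 200 camera calls.

TASK

Take the face cutter, the one with the broad drum-shaped head, out of the orange rack and slide its shank straight down into the collet of the chuck in the bench stand, fully home on the stop inside and without forcing it. Let go of it and tighten the chuck's hex nut, clockwise seen from above, with the fingers until the collet grips the shank firmly; stop when the nut goes tight and do not overtighten it. Leave the other cutters and the things on the bench where they are.

Things in the scene. Friction and masses are not known exactly. Their poses are not given: they have to be found in the camera images.
- cutter: face cutter, plain steel, 60 mm long, 45 g: 8 mm shank (foot chamfered 1 mm) up to 40 mm, then a flat-topped drum-shaped head, 16 mm across, from 40 to 60 mm: the broadest head in the rack. Origin: centre of its foot; z runs up to the head. It stands upright, 30 mm deep, in any of the rack's four holes, so that 10 mm of shank shows under the head. Grasp it by the head.
- cutter_head (a point): the middle of the cutter's head, on its axis, 50.5 mm above the foot
- rack: orange plastic block, 56 mm (its x) by 180 mm (its y) by 38 mm high, fixed. Origin: centre of the underside. Four upright holes, 9.2 mm wide and 30 mm deep, at x = 0 and y = -66, -22, 22, 66 mm, a cutter in each. There is room for fingers on both sides of a cutter along the rack's x.
- stand: aluminium stand bolted to the bench, foot 120 x 96 x 12 mm, block 76 x 66 mm up to 58 mm, a steel collet chuck locked upright in it on its z axis. Origin: centre of the underside. Above the bench: the chuck's flange (46 mm across) from 62 to 72 mm, neck (26 mm across) to 84.5 mm, hex nut to 104.5 mm, the collet's face at 105 mm.
- mouth (a point): centre of the collet's face on the chuck's axis, 105 mm above the bench; z is up. The hole opens with a 45 degree chamfer, 11.6 mm wide at the face, 9.2 mm wide from 1.2 mm lower; below it the open collet leaves the 8 mm shank 0.6 mm of play all round, so that it may lean a little until the nut is tightened.
- stop_top (a point): top of the stop screw inside the collet's hole, on the axis, on which the foot of the shank must come to rest: 30 mm below the collet's face. It does not give way.
- stop: the stop screw, 10 mm across, out of sight inside the chuck; origin: centre of its top
- collet: the front of the collet with its chamfered mouth, fixed in the chuck; same frame as stand
- bore: the collet's four gripping jaws inside the hole, from 8 to 22 mm below the face; same frame as stand. They close on the shank as the nut is tightened.
- nut: hex nut of the chuck, plain steel, 30 mm across flats, 34.6 mm across corners, flats 14 mm tall under a 6 mm round nose. It turns about the chuck's axis, clockwise from above to tighten, and does not rise or sink. Origin: on the axis at its underside, 84.5 mm above the bench; z up; its x axis stands square to a flat, with a flat every 60 degrees from there.
- nut_top (a point): centre of the nut's top, 104.5 mm above the bench, turning with it. Its friction is 0.2 N m (with the hand at rest it may act either way). After 0.4 to 2.1 rad, different each time, so regrasp, the jaws meet the shank and the torque climbs 0.05 to 0.13 N m per 0.1 rad. At 0.2 to 0.5 N m above free running the collet grips firmly; from 0.65 it is overtightened. Let go, it springs back up to 0.4 rad, still gripping.
- v_bit: bystander: pointed engraving cutter, 8 mm shank, 12 mm cone head ending in a point, 62 mm long, standing in the rack. Origin: its foot.
- ball_nose: bystander: slim straight cutter, 8 mm thick all along, round top, 64 mm long, standing in the rack. Origin: its foot.
- drill: bystander: drill, 8 mm shank, thin 5 mm top, 75 mm long, standing in the rack. Origin: its foot.
- spanner: bystander: flat dark steel open-ended spanner, 165 x 50 x 6 mm, lying on the bench. Not needed.
- spare_collet: bystander: a spare spring collet, 21 mm across and 31 mm tall, standing on the bench.
- caliper: bystander: steel caliper with a black slide, 235 x 70 x 13 mm, lying on the bench.
- phone: bystander: black phone, 150 x 73 x 9 mm, lying on the bench.

How it is judged:
On the way, in this order (a step that is already met when the one before it is completed fails the run):
1. the cutter's foot is home on the stop and the fingers have let go of it, before the nut is tightened (distance between cutter and stop_top below 0.002 m and angle between the z axis of cutter and the z axis of mouth, either way round below 0.06 rad and contact force between the fingers and cutter below 0.5 N and contact force between bore and cutter below 30 N), for 0.2 s.
2. the nut is tightened until the collet grips the shank (contact force between bore and cutter above 60 N), for 0.3 s.
At the end, for the whole second after the job is handed in: the face cutter stands in the chuck with its foot within 2 mm of the stop and its axis within 0.06 rad of the chuck's, the collet's jaws together hold the shank with more than 60 N, the nut and the cutter are at rest and let go (distance between cutter and stop_top below 0.002 m and angle between the z axis of cutter and the z axis of mouth, either way round below 0.06 rad and contact force between bore and cutter above 60 N and contact force between the fingers and cutter below 0.5 N and angular speed of nut below 0.05 rad/s and linear speed of cutter below 0.02 m/s); the robot touches nothing.
It fails at once if the cutter pressed onto the stop with more than 30 N (contact force between stop and cutter above 30 N).
It fails at once if the cutter forced against the collet's face or the nut with more than 30 N (contact force between any of collet, nut and cutter above 30 N).
It fails at once if the nut overtightened: the jaws squeeze the shank with more than 350 N in all (contact force between bore and cutter above 350 N).
It fails at once if another cutter or something on the bench moved by more than 15 mm (distance of any of v_bit, ball_nose, drill, spanner, spare_collet, caliper, phone from where it was at the start of the episode above 0.015 m).
It also fails if it takes over 67 s, if anything falls off the work surface, if the arm or the gripper's body presses on something with over 40 N, if the wrist force passes 120 N, or if a joint passes its speed limit or range.

## Working session

There is one attempt and no reset: what is moved stays moved. The work goes in short steps, Python scripts to look and compute and a tool call to move; the robot and the scene stay as the last step left them, time stands still between calls to the robot, and variables do not carry over. Pictures are saved under pics/ and viewed, at most 10 in all, crops included, and the job is handed in when it is done.

Besides the shell and the picture viewer there is one more tool, called after "Call:" by a JSON object that holds its "name" and its "arguments", one argument or row to a line. send_rows: Moves the arm, as the interface text tells. Its arguments: {"type":"object","properties":{"rows":{"type":"array"},"grip_force":{"type":"number"}},"required":["rows"]}

```bash
mkdir -p pics
cat > h.py <<'E'
import numpy as np, cv2
from scipy.spatial.transform import Rotation as Rn
from station import env
def ray(im,uv):
    n=cv2.undistortPoints(np.array([[uv]],float),np.array(im["K"],float),np.array(im["dist_coeffs"],float))[0,0]
    R=np.array(im["R"]);t=np.array(im["t"]).ravel()
    return -R.T@t, R.T@np.array([n[0],n[1],1])
def at_z(im,uv,z):
    c,d=ray(im,uv); return c+d*(z-c[2])/d[2]
def tri(obs):
    A=np.zeros((3,3));b=np.zeros(3);L=[]
    for im,uv in obs:
        c,d=ray(im,uv);d=d/np.linalg.norm(d);P=np.eye(3)-np.outer(d,d);A+=P;b+=P@c;L.append((P,c))
    x=np.linalg.solve(A,b); return x,[np.linalg.norm(P@(x-c)) for P,c in L]
def proj(im,X):
    R=np.array(im["R"],float);t=np.array(im["t"],float).ravel()
    return cv2.projectPoints(np.atleast_2d(X).astype(float),cv2.Rodrigues(R)[0],t,np.array(im["K"],float),np.array(im["dist_coeffs"],float))[0][:,0]
def rel(target):
    s=env.state();R=Rn.from_euler('xyz',s["orientation"]).as_matrix()
    return R.T@(np.array(target)-np.array(s["ee_pos"]))*100
E
python3 - <<'E'
from h import *
np.set_printoptions(precision=4,suppress=True)
s=env.state();print(s)
for n in ["top","side","wrist"]:
    im=env.get_image(n);cv2.imwrite(f"pics/{n}0.png",im["pixels"])
    print(n,"campos",-np.array(im["R"]).T@np.array(im["t"]).ravel())
    for l in ["cutter","cutter_head","rack","stand","mouth","nut","collet","v_bit","ball_nose","drill"]:
        try:
            for d in env.recognise(l,im)[:2]: print(l,round(d["score"],2),np.round(d["bbox"],1))
        except Exception as e: print(l,e)
E
```

```text
{'t': 0.0, 'qpos': array([-1.3536,  0.4352,  0.025 ,  1.5741, -0.0116,  1.134 , -0.0751]), 'joint_vel': array([ 0.0004,  0.0008, -0.0002, -0.0008,  0.0003,  0.0011, -0.0009]), 'effort': array([  0.0004, -67.0455,   1.0255, -31.6217,   0.0156,   0.0127,
        -0.    ]), 'ee_pos': array([0.1964, 0.5928, 0.2074]), 'orientation': array([-3.14  ,  0.0001,  2.8217]), 'wrist_force': array([-0.5628, -0.037 , -0.7   ]), 'ft_torque': array([ 0.0213, -0.0021,  0.0407]), 'grasp_force': 0.0, 'opening': 0.08522748623139999}
top campos [ 0.4473 -0.0033  1.5477]
rack 0.66 [367.6 187.6  57.3  32. ]
stand 0.59 [274.9 189.6  38.7  45.7]
mouth 0.4 [274.  188.9  38.   39.7]
nut 0.59 [274.  186.4  10.    9.9]
side campos [ 0.4808 -0.7033  0.6873]
cutter 0.64 [340.3 160.2  12.   13.5]
cutter 0.59 [349.6 258.5   4.1   7. ]
rack 0.73 [285.8 142.2  17.2  37.9]
rack 0.57 [348.3 262.6  45.   72.1]
stand 0.67 [337.8 178.5  51.2  49.6]
stand 0.6 [382.  183.4   6.6   9.9]
nut 0.64 [341.1 158.8  11.5  11.3]
v_bit 0.45 [357.6 232.7   5.5  12. ]
ball_nose 0.58 [354.  244.6   6.3   9.1]
ball_nose 0.37 [265.  369.3  75.4  60.6]
wrist campos [0.1259 0.6168 0.3749]
stand 0.4 [135.6 398.   20.    0.3]
```

View pics/top0.png

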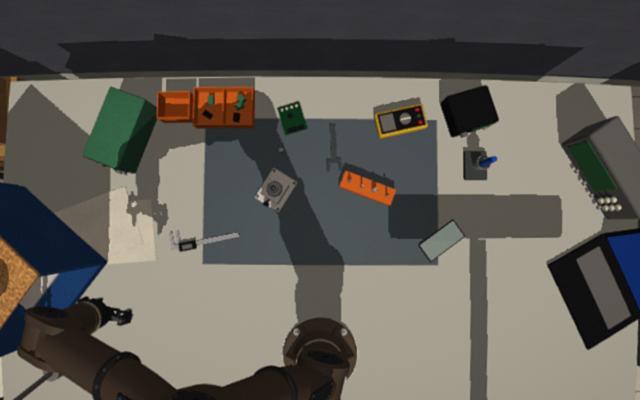

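View pics/side0.png

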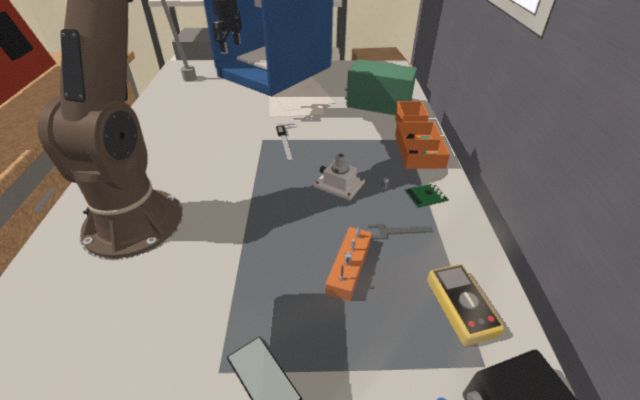

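The top view shows the rack at (367,187), chuck at (274,188). The side view shows four cutters from (341,272) to (358,232). Next I'll work out positions and enlarge both.

Run:
```python
from h import *
np.set_printoptions(precision=4,suppress=True)
t=env.get_image("top");s=env.get_image("side")
hsv=cv2.cvtColor(t["pixels"],cv2.COLOR_BGR2HSV)
m=cv2.inRange(hsv,(3,120,80),(20,255,255));m[:160]=0;m[:, :330]=0;m[220:]=0;m[:,410:]=0
c=max(cv2.findContours(m,0,1)[0],key=cv2.contourArea);r=cv2.minAreaRect(c)
box=cv2.boxPoints(r);B=np.array([at_z(t,p,0.038) for p in box]);print(r,B[:,:2],B.mean(0),[np.linalg.norm(B[i]-B[i-1]) for i in range(4)])
print("nut",at_z(t,[274,186.4],.1045), tri([(t,[274,186.4]),(s,[341.1,157])]))
print("cutter",at_z(s,[349.6,257],.058))
a=cv2.resize(t["pixels"][150:220,240:410],None,fx=4.6,fy=4.6,interpolation=cv2.INTER_CUBIC)
b=cv2.resize(s["pixels"][140:310,300:420],None,fx=3.4,fy=3.4,interpolation=cv2.INTER_CUBIC)
cv2.imwrite("pics/a.png",a);cv2.imwrite("pics/b.png",b)
```

```text
((367.2718811035156, 187.60284423828125), (55.738006591796875, 18.377111434936523), 20.725557327270508) [[ 0.563  -0.058 ]
 [ 0.6205 -0.0795]
 [ 0.5557 -0.2532]
 [ 0.4985 -0.2312]] [ 0.5594 -0.1555  0.038 ] [np.float64(0.18485524370523476), np.float64(0.06129105407685332), np.float64(0.1854033410565583), np.float64(0.061335810758056754)]
nut [0.5566 0.147  0.1045] (array([0.5556, 0.1475, 0.1003]), [np.float64(0.001348714197476348), np.float64(0.001348714197476616)])
cutter [ 0.556  -0.1758  0.058 ]
```

View pics/b.png

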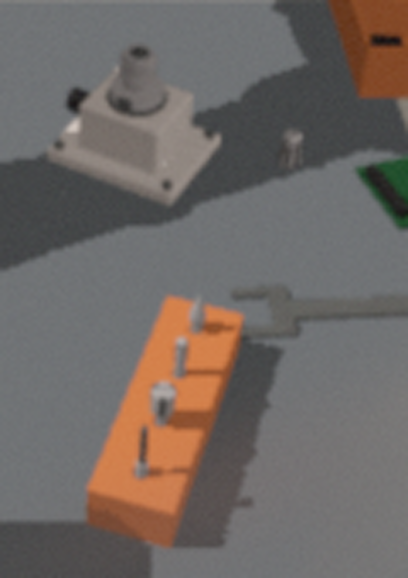

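The crop shows the drum head at crop (163,400), the third cutter from the far end and hole 22 mm nearer the -y end. The spanner is beside the rack's far end. Now move over it.

```bash
python3 -c "
from h import *
print(rel([.553,-.176,.19]),rel([.40,.2,.2]))"
```

```text
[-58.03080852 -61.82050966   1.82174582] [-31.68457941 -30.93805157   0.82174881]
```

Call:
{"name": "send_rows", "arguments": {
  "rows": [-32,-31,0,0,0,9,1,-32,-31,0,0,0,9,1,-32,-31,0,0,0,9,1,-32,-31,0,0,0,9,1,-32,-31,0,0,0,9,1,-58,-61.8,1.8,0,0,18.4,1,-58,-61.8,1.8,0,0,18.4,1,-58,-61.8,1.8,0,0,18.4,1,-58,-61.8,1.8,0,0,18.4,1,-58,-61.8,1.8,0,0,18.4,1]
}}

```text
t: 2.58
ee_pos: [0.378, 0.2166, 0.2026]
orientation: [3.141, -0.001, 1.566]
wrist_force: [0.9, 0.3, -0.8]
opening: 0.0853
grasp_force: 0.0
```

```bash
python3 -c "
from h import *
s=env.state();print(rel([.553,-.176,.19]),s['orientation'],s['ee_pos'],s['qpos'])"
```

```text
[-39.17017736  17.69656361   1.2331348 ] [ 3.14105493e+00 -1.02228874e-03  1.56575836e+00] [0.37800331 0.21657567 0.20263661] [-1.00994814  0.12175824  0.4129905   2.04117717 -0.05903678  0.98858177
 -0.57228171]
```

Call:
{"name": "send_rows", "arguments": {
  "rows": [-39.2,17.7,1.2,0,0,4.0,1,-39.2,17.7,1.2,0,0,4.0,1,-39.2,17.7,1.2,0,0,4.0,1,-39.2,17.7,1.2,0,0,4.0,1,-39.2,17.7,1.2,0,0,4.0,1,-39.2,17.7,1.2,0,0,4.0,1,-39.2,17.7,1.2,0,0,4.0,1,-39.2,17.7,1.2,0,0,4.0,1,-39.2,17.7,1.2,0,0,4.0,1,-39.2,17.7,1.2,0,0,4.0,1]
}}

```text
t: 3.42
ee_pos: [0.55, -0.1629, 0.1907]
orientation: [3.141, -0.0, 1.223]
wrist_force: [0.1, 1.2, 0.4]
opening: 0.0853
grasp_force: 0.0
```

```bash
python3 -c "
from h import *
s=env.state();print(rel([.553,-.176,.19]),s['orientation'],s['ee_pos'],s['qpos'])"
```

```text
[-1.12960566  0.72721363  0.07269579] [ 3.14122044e+00 -4.77935650e-04  1.22332661e+00] [ 0.55000863 -0.16290295  0.19072965] [-0.27757676  0.41104927  0.66106856  1.7640292  -0.28504246  1.06348497
  0.13568284]
```

Call:
{"name": "send_rows", "arguments": {
  "rows": [0,0,0,0,0,0,1,0,0,0,0,0,0,1,0,0,0,0,0,0,1]
}}

```text
t: 3.67
ee_pos: [0.549, -0.1609, 0.1904]
orientation: [-3.141, -0.0, 1.222]
wrist_force: [0.1, 0.9, 1.1]
opening: 0.0857
grasp_force: 0.0
```

Run:
```python
from h import *
np.set_printoptions(precision=4,suppress=True)
s=env.state();print(s['ee_pos'],s['orientation'])
w=env.get_image("wrist");cv2.imwrite("pics/w1.png",w["pixels"])
print(-np.array(w["R"]).T@np.array(w["t"]).ravel(), proj(w,[[.5525,-.176,.068],[.5525,-.176,.048],s['ee_pos']]))
for l in ["cutter_head","cutter","rack"]:
    for d in env.recognise(l,w)[:2]: print(l,round(d["score"],2),np.round(d["bbox"],1),at_z(w,d["bbox"][:2],.058))
```

```text
[ 0.549  -0.1609  0.1904] [-3.1407 -0.0002  1.2222]
[ 0.5747 -0.0909  0.3571] [[322.6091 198.9627]
 [322.1486 193.7641]
 [314.405  235.442 ]]
cutter_head 0.71 [320.6 198.5  20.5  19. ] [ 0.5499 -0.1777  0.058 ]
cutter 0.49 [322.2 199.6  17.2  21.2] [ 0.5511 -0.1795  0.058 ]
rack 0.77 [322.6 167.9  57.9 158.3] [ 0.5631 -0.1468  0.058 ]
rack 0.49 [405.4  42.1 145.7  80.4] [ 0.6773 -0.0594  0.058 ]
```

View pics/w1.png

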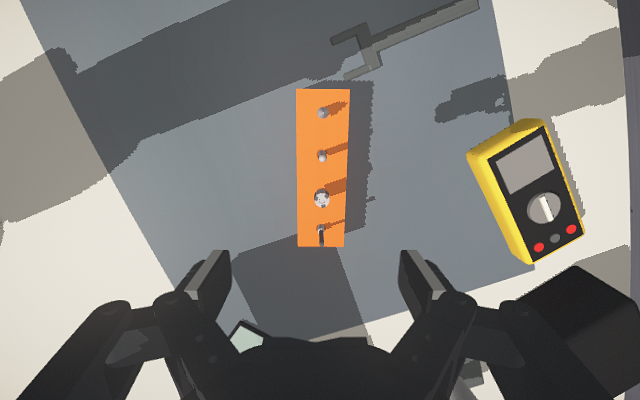

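The rack is upright in the view; the drum head is at (322,199), third hole, matching the estimate. Go closer.

```bash
python3 -c "
from h import *
print(rel([.5515,-.1775,.115]))"
```

```text
[-1.64764667  0.82204032  7.58324348]
```

Call:
{"name": "send_rows", "arguments": {
  "rows": [-1.65,0.8,7.5,0,0,0,1,-1.65,0.8,7.5,0,0,0,1,-1.65,0.8,7.5,0,0,0,1,-1.65,0.8,7.5,0,0,0,0.7,-1.65,0.8,7.5,0,0,0,0.7,-1.65,0.8,7.5,0,0,0,0.7,-1.65,0.8,7.5,0,0,0,0.7]
}}

```text
t: 4.45
ee_pos: [0.5525, -0.179, 0.1176]
orientation: [3.139, -0.001, 1.224]
wrist_force: [-1.4, 0.9, -0.1]
opening: 0.0599
grasp_force: 0.0
```

Run:
```python
from h import *
np.set_printoptions(precision=4,suppress=True)
s=env.state();print(s['ee_pos'],s['orientation'],s['opening'])
w=env.get_image("wrist");cv2.imwrite("pics/w2.png",w["pixels"])
R=Rn.from_euler('xyz',s["orientation"]).as_matrix()
p=np.array(s['ee_pos'])
print(proj(w,[p, p+[0,0,.008]]))
for l in ["cutter_head","cutter"]:
    for d in env.recognise(l,w)[:2]:
        X=at_z(w,d["bbox"][:2],.0585); print(l,round(d["score"],2),np.round(d["bbox"],1),X,rel(X))
```

```text
[ 0.5525 -0.179   0.1176] [ 3.1387 -0.0009  1.2236] 0.05992023735717392
[[314.4563 235.4551]
 [314.487  240.892 ]]
cutter_head 0.71 [311.9 205.8  24.9  22.2] [ 0.5507 -0.1781  0.0585] [ 0.0423 -0.1728  5.8545]
cutter_head 0.56 [373.1  27.4  93.1  53.1] [ 0.6366 -0.0684  0.0585] [13.2823  4.1655  5.8737]
cutter 0.57 [311.1 205.4  20.6  25.5] [ 0.5502 -0.1775  0.0585] [ 0.0895 -0.2174  5.8256]
```

View pics/w2.png

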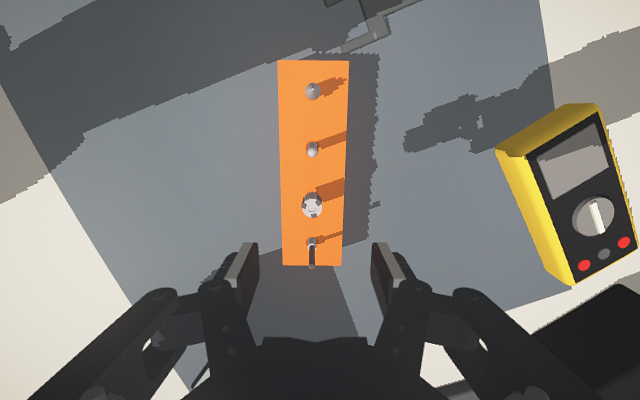

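Cutter head at (312,206), jaw centre at about 315: shift -0.17 cm in tool y, then go down.

Call:
{"name": "send_rows", "arguments": {
  "rows": [0.05,-0.17,2.5,0,0,0,0.6,0.05,-0.17,5.0,0,0,0,0.6,0.05,-0.17,6.0,0,0,0,0.6,0.05,-0.17,6.0,0,0,0,0.6,0.05,-0.17,6.0,0,0,0,0.6,0.05,-0.17,6.0,0,0,0,0.6]
}}

```text
t: 5.1
ee_pos: [0.5506, -0.1788, 0.0569]
orientation: [3.14, -0.0, 1.222]
wrist_force: [-0.3, 0.5, 0.3]
opening: 0.0511
grasp_force: 0.0
```

Call:
{"name": "send_rows", "arguments": {
  "rows": [0,0,0.3,0,0,0,0.35,0,0,0.3,0,0,0,0.3,0,0,0.3,0,0,0,0.25,0,0,0.3,0,0,0,0.2,0,0,0.3,0,0,0,0.15,0,0,0.3,0,0,0,0.1,0,0,0.3,0,0,0,0.05,0,0,0.3,0,0,0,0,0,0,0.3,0,0,0,0,0,0,0.3,0,0,0,0],
  "grip_force": 30
}}

```text
t: 5.93
ee_pos: [0.5498, -0.1783, 0.0527]
orientation: [3.142, 0.0, 1.223]
wrist_force: [-0.8, 0.0, 0.8]
opening: -0.0002
grasp_force: 0.0
```

Fully shut: missed. Look.

Run:
```python
from h import *
s=env.state();print(s['opening'],s['grasp_force'],s['ee_pos'])
w=env.get_image("wrist");cv2.imwrite("pics/w3.png",w["pixels"])
s=env.get_image("side")
b=cv2.resize(s["pixels"][180:310,290:420],(400,400),interpolation=cv2.INTER_CUBIC)
cv2.imwrite("pics/b3.png",np.hstack([cv2.resize(w["pixels"],(400,250))[:250],b[:250]]) if 0 else np.hstack([w["pixels"][:,160:560],b]))
```

```text
-0.00024383876108986623 0.0 [ 0.5498049  -0.17831039  0.05272725]
```

View pics/b3.png

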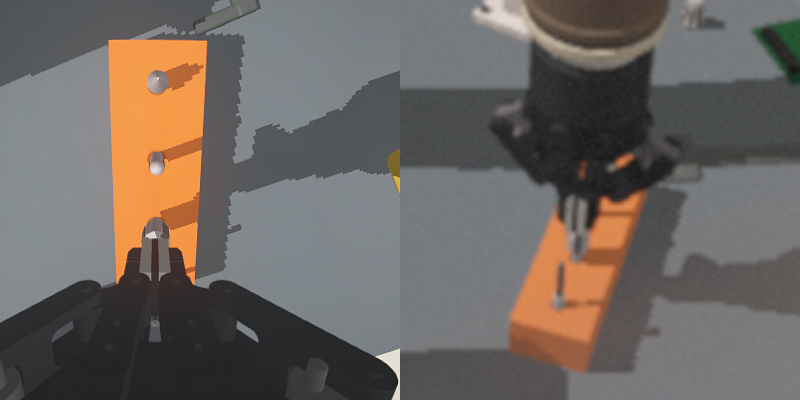

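Run:
```python
from h import *
np.set_printoptions(precision=1,suppress=True)
st=env.state();p=np.array(st['ee_pos'])
w=env.get_image("wrist");s=env.get_image("side")
ax=np.array([-.35,-.937,0]);c=np.array([.5594,-.1555,0])
H=[c+ax*y+[0,0,.068] for y in(-.066,-.022,.022,.066)]
for n,im in(("w",w),("s",s)): print(n,"tip",proj(im,[p-[0,0,.011],p,p+[0,0,.03]]).tolist(),"\n tops",proj(im,H).tolist())
print("v_bit",at_z(w,[317,72],.070),"ball",at_z(w,[316,155],.072),"headtop",at_z(w,[315,222],.068))
```

```text
w tip [[314.4344840085318, 228.69527532579866], [314.4225965649637, 235.4808822797415], [314.38194669891294, 258.69284069625684]] 
 tops [[318.3965561316403, 77.8761640203497], [317.2774956874356, 166.4249137249481], [316.3040334767468, 242.07378199230362], [315.46625920392086, 306.2025785700275]]
s tip [[346.44630384415746, 262.67272298302817], [346.7022684029832, 259.48129808783744], [347.42373797564795, 250.4754333749749]] 
 tops [[358.4788543716479, 227.0444396948354], [353.38351983018055, 240.10174434429945], [347.8907964392346, 254.16315756751956], [341.9548308894899, 269.34264633733216]]
v_bit [ 0.6 -0.1  0.1] ball [ 0.6 -0.1  0.1] headtop [ 0.6 -0.2  0.1]
```

Run:
```python
from h import *
np.set_printoptions(precision=4,suppress=True)
w=cv2.imread("pics/w3.png")
cv2.imwrite("pics/z3.png",cv2.resize(w[130:340,240:390],None,fx=2.8,fy=2.8,interpolation=cv2.INTER_CUBIC))
im=env.get_image("wrist")
print("ball",at_z(im,[316,155],.070),"vb",at_z(im,[317,72],.068))
for d in env.recognise("cutter_head",im)[:3]: print(d)
```

```text
ball [ 0.5686 -0.1287  0.07  ] vb [ 0.5828 -0.0909  0.068 ]
{'bbox': [313.6, 227.4, 31.2, 25.4], 'score': 0.89}
```

View pics/z3.png

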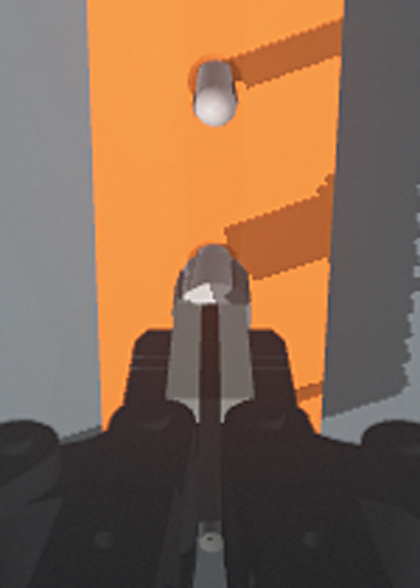

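The fingers closed without catching the head, which is still in place at about (313,227). I need to know where the fingertips really are, so I'll lift and look at them against a plain background.

Call:
{"name": "send_rows", "arguments": {
  "rows": [0,0,-3,0,0,0,0,0,0,-6,0,0,0,0,0,0,-8,0,0,0,0,0,0,-8,0,0,0,0,0,0,-8,0,0,0,0]
}}

```text
t: 6.65
ee_pos: [0.5506, -0.1784, 0.1338]
orientation: [3.139, -0.001, 1.223]
wrist_force: [-0.5, 0.5, -0.8]
opening: 0.0002
grasp_force: 0.0
```

Run:
```python
from h import *
np.set_printoptions(precision=4,suppress=True)
st=env.state();p=np.array(st['ee_pos']);print(p,st['wrist_force'])
w=env.get_image("wrist");s=env.get_image("side")
R=Rn.from_euler('xyz',st["orientation"]).as_matrix()
for n,im in(("w",w),("s",s)): print(n,proj(im,[p+R@np.array([x,0,z]) for x in(0,.011) for z in(.011,0,-.03)]).tolist())
a=cv2.resize(w["pixels"][180:300,260:370],(550,600),interpolation=cv2.INTER_CUBIC)[:,125:425]
b=cv2.resize(s["pixels"][200:280,310:376],(495,600),interpolation=cv2.INTER_CUBIC)
cv2.imwrite("pics/z4.png",np.hstack([a,b]))
```

```text
[ 0.5506 -0.1784  0.1338] [-0.5258  0.4925 -0.7759]
w [[314.4668907389915, 228.68962645021793], [314.4572822450072, 235.4767546545334], [314.42441717201467, 258.69500496737163], [314.47649334386085, 213.11944419847552], [314.46726578568723, 219.11814154989736], [314.4355336078573, 239.75151177703808]]
s [[348.86394466330495, 237.74372806311484], [349.1467315585326, 234.0815627792691], [349.94532921652706, 223.72514409464662], [350.2877846990999, 234.09917692961037], [350.5810534801312, 230.4392956768132], [351.40889596246865, 220.09365414154553]]
```

View pics/z4.png

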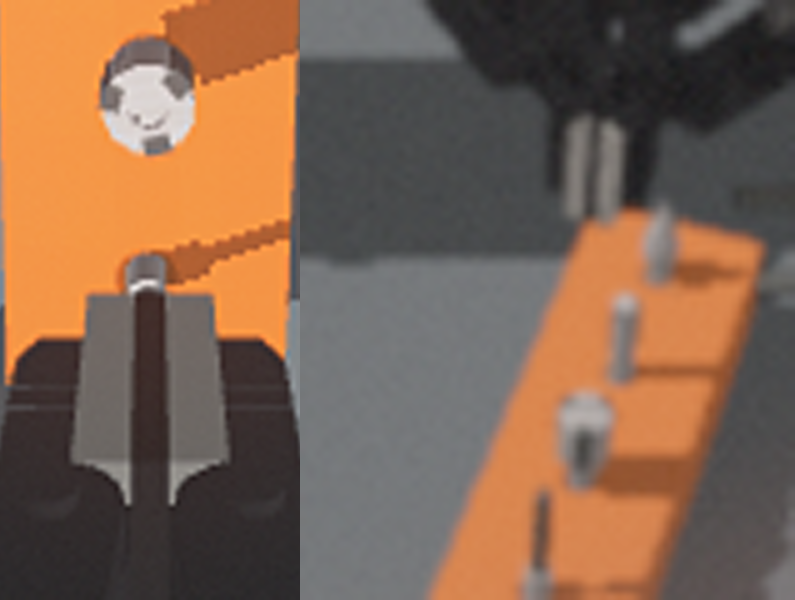

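The wrist crop shows the head untouched at about (315,202), in line with the jaws. In both views the fingertips lie about 28 mm *behind* the reported TCP (side row 229 against a predicted 238), not 11 mm ahead. That explains the miss, since the tips closed above the head. I'll use the measured offset.

Run:
```python
from h import *
np.set_printoptions(precision=4,suppress=True)
w=env.get_image("wrist");X=at_z(w,[314.6,202],.068);print(X,rel(X),env.state()['ee_pos'])
```

```text
[ 0.55  -0.176  0.068] [0.2025 0.0327 6.3697] [ 0.5491 -0.1779  0.1317]
```

Call:
{"name": "send_rows", "arguments": {
  "rows": [0.2,0.03,2,0,0,0,0.5,0.2,0.03,4,0,0,0,0.5,0.2,0.03,5,0,0,0,0.5,0.2,0.03,6,0,0,0,0.5,0.2,0.03,7,0,0,0,0.5,0.2,0.03,8,0,0,0,0.5,0.2,0.03,9,0,0,0,0.5,0.2,0.03,9.5,0,0,0,0.5,0.2,0.03,9.5,0,0,0,0.5]
}}

```text
t: 7.55
ee_pos: [0.5501, -0.1763, 0.0366]
orientation: [-3.14, 0.0, 1.223]
wrist_force: [-0.8, 0.0, -0.7]
opening: 0.0428
grasp_force: 0.0
```

Call:
{"name": "send_rows", "arguments": {
  "rows": [0,0,0.4,0,0,0,0.5,0,0,0.8,0,0,0,0.5,0,0,1.2,0,0,0,0.5,0,0,1.5,0,0,0,0.5,0,0,1.5,0,0,0,0.5,0,0,1.5,0,0,0,0.5]
}}

```text
t: 8.05
ee_pos: [0.5507, -0.1765, 0.0227]
orientation: [-3.141, -0.0, 1.223]
wrist_force: [0.4, -0.3, -0.1]
opening: 0.043
grasp_force: 0.0
```

Free space below, confirming the offset. A bit lower and close.

Call:
{"name": "send_rows", "arguments": {
  "rows": [0,0,0.2,0,0,0,0.4,0,0,0.2,0,0,0,0.3,0,0,0.2,0,0,0,0.2,0,0,0.2,0,0,0,0.15,0,0,0.2,0,0,0,0.1,0,0,0.2,0,0,0,0,0,0,0.2,0,0,0,0,0,0,0.2,0,0,0,0],
  "grip_force": 30
}}

```text
t: 8.72
ee_pos: [0.5508, -0.1765, 0.0208]
orientation: [3.141, -0.0, 1.223]
wrist_force: [-0.2, 0.7, 1.7]
opening: 0.0151
grasp_force: 29.2
```

Call:
{"name": "send_rows", "arguments": {
  "rows": [0,0,-1,0,0,0,0,0,0,-2,0,0,0,0,0,0,-4,0,0,0,0,0,0,-7,0,0,0,0,0,0,-10,0,0,0,0,0,0,-13,0,0,0,0,0,0,-14,0,0,0,0,0,0,-14,0,0,0,0,0,0,-14,0,0,0,0]
}}

```text
t: 9.47
ee_pos: [0.5507, -0.1763, 0.1612]
orientation: [3.141, -0.001, 1.223]
wrist_force: [-0.6, -0.5, -0.3]
opening: 0.0148
grasp_force: 29.7
```

Run:
```python
from h import *
np.set_printoptions(precision=4,suppress=True)
s=env.state();print(s['ee_pos'],s['opening'],s['grasp_force'],s['qpos']);print(rel([.5560,.1,.165]))
w=env.get_image("wrist")
for l in ["cutter_head","cutter"]: print(env.recognise(l,w)[:2])
```

```text
[ 0.5507 -0.1763  0.1612] 0.01475799770958016 29.673812091350555 [-0.2415  0.451   0.6512  1.7893 -0.3187  1.0073  0.186 ]
[26.1523 -8.9253 -0.3705]
[{'bbox': [314.4, 258.9, 35.3, 70.7], 'score': 0.82}]
[{'bbox': [313.2, 258.3, 30.5, 77.2], 'score': 0.85}]
```

Call:
{"name": "send_rows", "arguments": {
  "rows": [2,-0.7,0,0,0,0,0,5,-1.7,0,0,0,0,0,9,-3.1,-0.4,0,0,0,0,13,-4.5,-0.4,0,0,0,0,17,-5.8,-0.4,0,0,0,0,21,-7.2,-0.4,0,0,0,0,24,-8.2,-0.4,0,0,0,0,26.1,-8.9,-0.4,0,0,0,0,26.1,-8.9,-0.4,0,0,0,0,26.1,-8.9,-0.4,0,0,0,0]
}}

```text
t: 10.45
ee_pos: [0.5552, 0.1007, 0.1633]
orientation: [-3.14, 0.002, 1.226]
wrist_force: [-0.3, -0.8, -0.7]
opening: 0.0149
grasp_force: 29.7
```

Run:
```python
from h import *
np.set_printoptions(precision=4,suppress=True)
s=env.state();print(s['ee_pos'],s['orientation'],s['opening'],s['grasp_force'],s['qpos'])
w=env.get_image("wrist");t=env.get_image("top");cv2.imwrite("pics/w5.png",w["pixels"])
for l in ["nut","mouth","stand","collet","cutter"]:
    for d in env.recognise(l,w)[:2]: print(l,round(d["score"],2),np.round(d["bbox"],1),at_z(w,d["bbox"][:2],.1045))
```

```text
[0.5552 0.1007 0.1633] [-3.1397  0.0017  1.2259] 0.014912043667070123 29.669442772865295 [-0.7254  0.422   0.6266  1.8165 -0.289   0.9983 -0.3263]
nut 0.76 [290.8 149.5  44.   44.4] [0.5534 0.1506 0.1045]
mouth 0.86 [288.6 150.3  23.1  23.5] [0.5516 0.1506 0.1045]
stand 0.55 [293.1 135.8 131.5 109.3] [0.5588 0.1598 0.1045]
collet 0.86 [290.4 147.1  23.1  20.2] [0.5538 0.1524 0.1045]
cutter 0.91 [313.3 257.1  32.8  69.1] [0.5383 0.0568 0.1045]
```

View pics/w5.png

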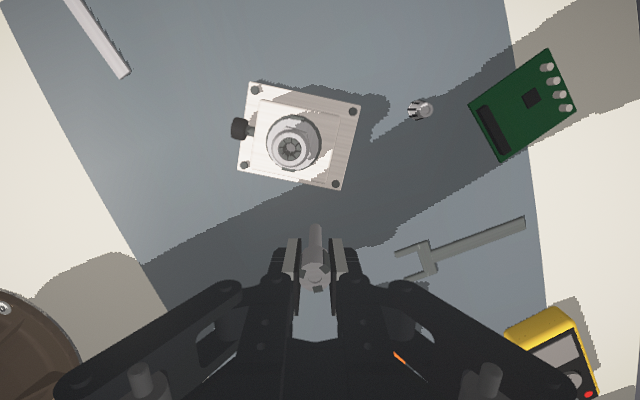

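The wrist view shows the mouth at (290,150) with the cutter held, shank foot at (317,228). Bystanders are clear. Move above the mouth and compare foot and mouth in the same picture.

```bash
python3 -c "
from h import *
print(rel([.554,.150,.140]))"
```

```text
[ 4.80745427 -1.98656837  2.47279878]
```

Call:
{"name": "send_rows", "arguments": {
  "rows": [1.5,-0.6,0,0,0,0,0,3.5,-1.4,0,0,0,0,0,4.8,-2,1,0,0,0,0,4.8,-2,2,0,0,0,0,4.8,-2,2.4,0,0,0,0,4.8,-2,2.4,0,0,0,0,4.8,-2,2.4,0,0,0,0]
}}

```text
t: 11.38
ee_pos: [0.5535, 0.1497, 0.1403]
orientation: [-3.141, 0.001, 1.221]
wrist_force: [-0.6, 0.1, -0.7]
opening: 0.0146
grasp_force: 29.7
```

Run:
```python
from h import *
np.set_printoptions(precision=4,suppress=True)
s=env.state();p=s['ee_pos'];print(p,s['orientation'])
w=env.get_image("wrist");cv2.imwrite("pics/w6.png",w["pixels"])
sd=env.get_image("side");cv2.imwrite("pics/s6.png",sd["pixels"])
R=Rn.from_euler('xyz',s["orientation"]).as_matrix()
for f in(.0128,.0328,-.03): print("pred foot",f,proj(w,[p+R@[0,0,f]]),proj(sd,[p+R@[0,0,f]]))
for l in ["nut","mouth","collet","cutter"]:
    for d in env.recognise(l,w)[:2]: print(l,round(d["score"],2),np.round(d["bbox"],1),rel(at_z(w,d["bbox"][:2],.1045)))
for l in ["nut","mouth","collet","cutter"]:
    for d in env.recognise(l,sd)[:1]: print("side",l,round(d["score"],2),np.round(d["bbox"],1))
a=cv2.resize(w["pixels"][150:280,270:370],(460,598),interpolation=cv2.INTER_CUBIC)
b=cv2.resize(sd["pixels"][100:190,315:365],(332,598),interpolation=cv2.INTER_CUBIC)
cv2.imwrite("pics/z6.png",np.hstack([a,b]))
```

```text
[0.5535 0.1497 0.1403] [-3.1413  0.0012  1.2211]
pred foot 0.0128 [[314.4444 227.6076]] [[341.1988 148.2582]]
pred foot 0.0328 [[314.4614 217.1773]] [[340.8976 154.3556]]
pred foot -0.03 [[314.3936 258.638 ]] [[341.8691 134.6733]]
nut 0.56 [311.9 209.9  41.7  42.7] [ 0.3869 -0.2288  3.6622]
mouth 0.79 [313.  214.9  24.   23.3] [-0.0359 -0.1365  3.6647]
mouth 0.69 [408.2 350.2  26.2  40.2] [-12.9506   8.369    3.6649]
collet 0.66 [312.8 214.9  26.5  20. ] [-0.0514 -0.1399  3.6659]
cutter 0.69 [313.8 260.5  34.2  69.8] [-3.8849 -0.0601  3.6571]
side nut 0.73 [341.2 273.7   3.3  11. ]
side cutter 0.64 [341.2 136.1   2.4  14.5]
```

View pics/z6.png

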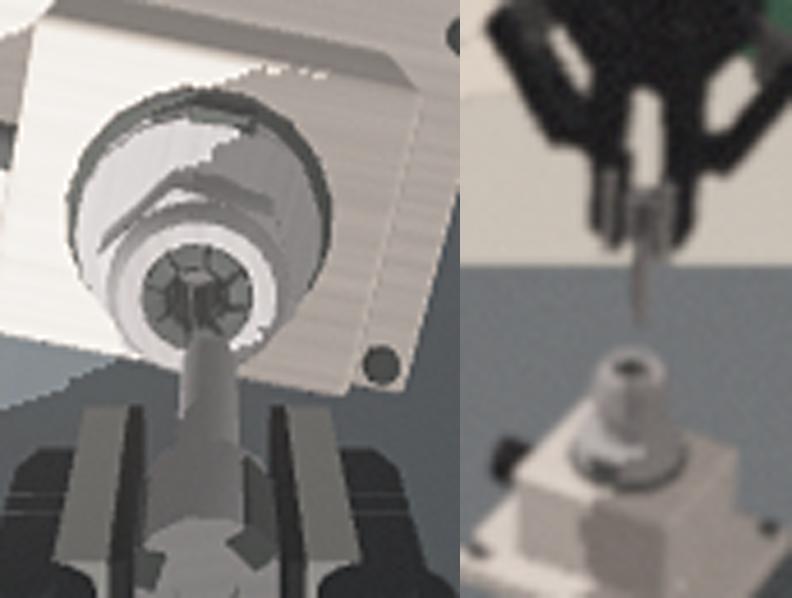

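This pair of crops shows the collet at about (312.8,214.8) and the foot at about (315.3,226) in the wrist view, and the side view agrees. The cutter needs to go about 1.9 mm along tool -y. I lower with a light grip.

Call:
{"name": "send_rows", "arguments": {
  "rows": [-0.03,-0.19,0.5,0,0,0,0,-0.03,-0.19,1.0,0,0,0,0,-0.03,-0.19,1.6,0,0,0,0,-0.03,-0.19,1.6,0,0,0,0,-0.03,-0.19,1.6,0,0,0,0],
  "grip_force": 20
}}

```text
t: 12.3
ee_pos: [0.5514, 0.1514, 0.1241]
orientation: [-3.141, 0.001, 1.223]
wrist_force: [-0.5, -0.7, -0.2]
opening: 0.0147
grasp_force: 29.7
```

Run:
```python
from h import *
np.set_printoptions(precision=4,suppress=True)
s=env.state();p=s['ee_pos'];print(p,s['orientation'],s['wrist_force'])
w=env.get_image("wrist");cv2.imwrite("pics/w7.png",w["pixels"])
R=Rn.from_euler('xyz',s["orientation"]).as_matrix()
print(proj(w,[p+R@[0,0,.0128]]), proj(w,[[p[0],p[1],.105]]))
for l in ["nut","mouth","collet"]:
    for d in env.recognise(l,w)[:1]: print(l,round(d["score"],2),np.round(d["bbox"],1),rel(at_z(w,d["bbox"][:2],.105)))
# shank edges per row
g=cv2.cvtColor(w["pixels"],cv2.COLOR_BGR2GRAY)
for r in range(214,250,4): print(r,g[r,300:332].tolist())
```

```text
[0.5514 0.1514 0.1241] [-3.1407  0.0009  1.2227] [-0.5466 -0.6908 -0.2079]
[[314.4423 227.5911]] [[314.4719 224.0845]]
nut 0.94 [315.8 217.2  46.8  48.9] [0.4869 0.0427 1.9711]
mouth 0.54 [317.9 222.1  26.1  22.7] [0.12   0.1776 1.984 ]
collet 0.71 [319.6 224.   28.5  18.6] [-0.0258  0.2991  1.9896]
214 [165, 206, 206, 204, 206, 211, 216, 183, 123, 108, 91, 118, 117, 116, 116, 116, 117, 118, 78, 103, 118, 118, 116, 98, 119, 185, 219, 219, 220, 217, 142, 134]
218 [206, 206, 208, 207, 179, 88, 115, 118, 118, 119, 124, 110, 89, 126, 135, 133, 132, 135, 134, 123, 75, 82, 79, 81, 74, 68, 70, 73, 117, 134, 131, 130]
222 [208, 205, 212, 146, 119, 113, 104, 90, 83, 69, 79, 69, 76, 74, 92, 83, 66, 69, 71, 80, 67, 66, 71, 69, 76, 77, 78, 78, 83, 108, 134, 131]
226 [211, 209, 208, 165, 115, 112, 109, 108, 106, 69, 119, 128, 116, 104, 102, 101, 103, 106, 111, 118, 104, 82, 70, 64, 70, 69, 72, 93, 82, 187, 214, 216]
230 [212, 211, 209, 206, 207, 160, 114, 114, 113, 135, 138, 121, 111, 103, 102, 102, 104, 107, 111, 116, 122, 122, 118, 115, 115, 118, 84, 104, 130, 129, 132, 134]
234 [196, 190, 211, 208, 204, 208, 210, 206, 204, 163, 128, 116, 109, 100, 101, 102, 104, 106, 111, 117, 121, 109, 89, 111, 132, 134, 134, 133, 131, 130, 131, 127]
238 [62, 79, 93, 95, 102, 134, 192, 213, 216, 144, 99, 97, 99, 97, 99, 103, 104, 107, 111, 117, 119, 124, 132, 130, 129, 131, 124, 139, 134, 78, 88, 84]
242 [54, 72, 94, 94, 92, 92, 91, 92, 95, 97, 99, 101, 99, 98, 101, 102, 104, 108, 111, 117, 119, 123, 93, 91, 91, 90, 90, 92, 69, 48, 49, 47]
246 [56, 72, 93, 92, 92, 91, 91, 92, 96, 99, 98, 99, 99, 100, 100, 101, 100, 102, 103, 101, 109, 122, 87, 90, 90, 90, 91, 93, 68, 47, 48, 49]
```

Call:
{"name": "send_rows", "arguments": {
  "rows": [0.07,0.05,0.2,0,0,0,0,0.07,0.05,0.5,0,0,0,0,0.07,0.05,0.7,0,0,0,0,0.07,0.05,0.9,0,0,0,0,0.07,0.05,0.9,0,0,0,0],
  "grip_force": 20
}}

```text
t: 12.92
ee_pos: [0.5522, 0.152, 0.1152]
orientation: [-3.141, 0.001, 1.223]
wrist_force: [-1.1, 0.7, -0.6]
opening: 0.0143
grasp_force: 29.7
```

Call:
{"name": "send_rows", "arguments": {
  "rows": [0,0,0.15,0,0,0,0,0,0,0.3,0,0,0,0,0,0,0.45,0,0,0,0,0,0,0.6,0,0,0,0,0,0,0.6,0,0,0,0,0,0,0.6,0,0,0,0]
}}

```text
t: 13.42
ee_pos: [0.5525, 0.152, 0.1097]
orientation: [-3.141, 0.0, 1.223]
wrist_force: [-0.0, 0.9, -1.4]
opening: 0.0147
grasp_force: 29.7
```

Call:
{"name": "send_rows", "arguments": {
  "rows": [0,0,0.2,0,0,0,0,0,0,0.4,0,0,0,0,0,0,0.6,0,0,0,0,0,0,0.8,0,0,0,0,0,0,1.0,0,0,0,0,0,0,1.0,0,0,0,0,0,0,1.0,0,0,0,0]
}}

```text
t: 14.0
ee_pos: [0.5524, 0.152, 0.0995]
orientation: [-3.141, 0.0, 1.223]
wrist_force: [-0.1, 0.4, -0.4]
opening: 0.0149
grasp_force: 29.7
```

Call:
{"name": "send_rows", "arguments": {
  "rows": [0,0,0.2,0,0,0,0,0,0,0.4,0,0,0,0,0,0,0.6,0,0,0,0,0,0,0.8,0,0,0,0,0,0,0.9,0,0,0,0,0,0,0.9,0,0,0,0,0,0,0.9,0,0,0,0]
}}

```text
t: 14.58
ee_pos: [0.5525, 0.152, 0.0907]
orientation: [-3.141, 0.0, 1.223]
wrist_force: [-0.5, 0.1, -0.4]
opening: 0.0149
grasp_force: 29.7
```

Call:
{"name": "send_rows", "arguments": {
  "rows": [0,0,0.05,0,0,0,0,0,0,0.1,0,0,0,0,0,0,0.15,0,0,0,0,0,0,0.15,0,0,0,0,0,0,0.15,0,0,0,0]
}}

```text
t: 15.0
ee_pos: [0.5525, 0.152, 0.0892]
orientation: [3.142, -0.0, 1.223]
wrist_force: [-0.4, 0.0, -0.4]
opening: 0.0147
grasp_force: 29.7
```

Call:
{"name": "send_rows", "arguments": {
  "rows": [0,0,0.05,0,0,0,0,0,0,0.1,0,0,0,0,0,0,0.1,0,0,0,0]
}}

```text
t: 15.25
ee_pos: [0.5525, 0.152, 0.0881]
orientation: [-3.142, 0.0, 1.223]
wrist_force: [-0.2, -0.1, -0.4]
opening: 0.015
grasp_force: 29.7
```

Call:
{"name": "send_rows", "arguments": {
  "rows": [0,0,0.05,0,0,0,0,0,0,0.05,0,0,0,0,0,0,0.05,0,0,0,0]
}}

```text
t: 15.5
ee_pos: [0.5526, 0.152, 0.0878]
orientation: [3.141, -0.0, 1.223]
wrist_force: [-0.8, -0.5, 1.8]
opening: 0.0146
grasp_force: 29.8
```

Contact right at the expected height (+1.8 N). Release.

Call:
{"name": "send_rows", "arguments": {
  "rows": [0,0,0,0,0,0,0.22,0,0,0,0,0,0,0.25,0,0,0,0,0,0,0.3,0,0,0,0,0,0,0.4,0,0,0,0,0,0,0.6,0,0,0,0,0,0,0.6]
}}

```text
t: 16.0
ee_pos: [0.5525, 0.152, 0.0877]
orientation: [3.142, -0.0, 1.223]
wrist_force: [0.2, 0.5, 0.2]
opening: 0.0514
grasp_force: 0.0
```

Run:
```python
from h import *
np.set_printoptions(precision=4,suppress=True)
s=env.state();p=s['ee_pos'];print(p,s['opening'],s['qpos'],s['wrist_force'])
w=env.get_image("wrist");cv2.imwrite("pics/w8.png",w["pixels"])
print(proj(w,[[p[0],p[1],z] for z in (.135,.115,.105)]))
for l in ["nut","cutter_head","cutter","stand"]:
    for d in env.recognise(l,w)[:1]: print(l,round(d["score"],2),np.round(d["bbox"],1))
sd=env.get_image("side");print(proj(sd,[[p[0],p[1],z] for z in (.135,.115,.105)]))
for l in ["cutter_head","cutter"]:
    for d in env.recognise(l,sd)[:1]: print(l,round(d["score"],2),np.round(d["bbox"],1))
```

```text
[0.5525 0.152  0.0877] 0.05135760577697227 [-0.7583  0.524   0.566   1.8732 -0.3657  0.8486 -0.3556] [0.2167 0.5339 0.2234]
[[314.4118 276.3815]
 [314.4384 256.1913]
 [314.4495 247.829 ]]
nut 0.59 [523.6 313.8 111.7  65.2]
cutter_head 0.74 [316.3 268.2  36.4  51.2]
cutter 0.55 [314.8 267.9  35.8  55.9]
stand 0.97 [314.3 197.8 166.6 138.1]
[[340.8982 145.4701]
 [340.6047 151.6168]
 [340.4607 154.6321]]
cutter_head 0.64 [340.9 150.8  10.2   9.4]
cutter 0.64 [342.  150.1   7.3   9.8]
```

Released and still upright. From the last crop, a nut corner lies about 8° left of the tool's x axis. I turn the hand −128° (8° for alignment plus 2×60° to gain room on joint 7), then go down to the nut.

Call:
{"name": "send_rows", "arguments": {
  "rows": [0,0,0,0,0,-1.4,0.6,0,0,0,0,0,-2.8,0.6,0,0,0,0,0,-4.2,0.6,0,0,0,0,0,-5.6,0.6,0,0,0,0,0,-7,0.6,0,0,0,0,0,-8.4,0.6,0,0,0,0,0,-9.8,0.6,0,0,0,0,0,-11.2,0.6,0,0,0,0,0,-12.6,0.6,0,0,0,0,0,-12.8,0.6]
}}

```text
t: 17.23
ee_pos: [0.5527, 0.1518, 0.0879]
orientation: [3.141, 0.0, 2.345]
wrist_force: [-0.7, 0.8, -0.5]
opening: 0.0512
grasp_force: 0.0
```

Call:
{"name": "send_rows", "arguments": {
  "rows": [0,0,0,0,0,-1.4,0.6,0,0,0,0,0,-2.8,0.6,0,0,0,0,0,-4.2,0.6,0,0,0,0,0,-5.6,0.6,0,0,0,0,0,-7,0.6,0,0,0,0,0,-8.4,0.6,0,0,0,0,0,-9.8,0.6,0,0,0,0,0,-11.2,0.6,0,0,0,0,0,-12.8,0.6,0,0,0,0,0,-12.8,0.6]
}}

```text
t: 18.07
ee_pos: [0.5525, 0.1517, 0.0876]
orientation: [3.141, -0.0, -2.824]
wrist_force: [-0.4, 0.2, 0.5]
opening: 0.0515
grasp_force: 0.0
```

Run:
```python
from h import *
np.set_printoptions(precision=4,suppress=True)
s=env.state();p=s['ee_pos'];print(p,s['orientation'],s['opening'],s['qpos'],s['wrist_force'],s['ft_torque']);print(rel([.5526,.152,.05]))
w=env.get_image("wrist")
for l in ["cutter_head"]:
    for d in env.recognise(l,w)[:1]: print(l,round(d["score"],2),np.round(d["bbox"],1))
```

```text
[0.5525 0.1517 0.0876] [ 3.1415 -0.0002 -2.8242] 0.05148893704649546 [-0.3343  0.4795 -0.0373  1.8367  0.0232  0.826   1.5052] [-0.3788  0.2471  0.5339] [0.0065 0.0121 0.0011]
[-0.0157  0.0226  3.7645]
cutter_head 0.94 [313.1 268.9  38.8  55.4]
```

Call:
{"name": "send_rows", "arguments": {
  "rows": [0,0,0.6,0,0,0,0.6,0,0,1.2,0,0,0,0.6,0,0,1.8,0,0,0,0.6,0,0,2.4,0,0,0,0.6,0,0,3.0,0,0,0,0.6,0,0,3.4,0,0,0,0.6,0,0,3.4,0,0,0,0.6,0,0,3.4,0,0,0,0.6]
}}

```text
t: 18.83
ee_pos: [0.5523, 0.152, 0.0534]
orientation: [3.142, -0.001, -2.827]
wrist_force: [0.0, -0.2, -0.1]
opening: 0.051
grasp_force: 0.0
```

Call:
{"name": "send_rows", "arguments": {
  "rows": [0,0,0.3,0,0,0,0.5,0,0,0.5,0,0,0,0.45,0,0,0.5,0,0,0,0.42,0,0,0.5,0,0,0,0.4,0,0,0.5,0,0,0,0.38,0,0,0.5,0,0,0,0.36,0,0,0.5,0,0,0,0.34,0,0,0.5,0,0,0,0.3,0,0,0.5,0,0,0,0.2,0,0,0.5,0,0,0,0.2],
  "grip_force": 40
}}

```text
t: 19.67
ee_pos: [0.5528, 0.1516, 0.0491]
orientation: [-3.141, 0.0, -2.827]
wrist_force: [-1.4, -2.5, 5.1]
opening: 0.0297
grasp_force: 39.3
```

Run:
```python
from h import *
np.set_printoptions(precision=4,suppress=True)
s=env.state();print(s['ee_pos'],s['orientation'],s['opening'],s['grasp_force'],s['wrist_force'],s['ft_torque'])
```

```text
[0.5528 0.1516 0.0491] [-3.1412  0.0004 -2.8268] 0.02974372572457197 39.26563813816756 [-1.3805 -2.4619  5.1388] [-0.6297  0.0915  0.2138]
```

Opening 29.7 mm: seated on the flats. Firm up the grip and start turning clockwise.

Call:
{"name": "send_rows", "arguments": {
  "rows": [0,0,0,0,0,0,0.2,0,0,0,0,0,0,0.2,0,0,0,0,0,0.5,0.2,0,0,0,0,0,1.0,0.2,0,0,0,0,0,1.5,0.2,0,0,0,0,0,2.0,0.2,0,0,0,0,0,2.5,0.2,0,0,0,0,0,3.0,0.2,0,0,0,0,0,3.5,0.2,0,0,0,0,0,4.0,0.2],
  "grip_force": 70
}}

```text
t: 20.5
ee_pos: [0.5528, 0.1515, 0.0492]
orientation: [-3.141, 0.001, 3.105]
wrist_force: [-1.6, -3.7, 6.6]
opening: 0.0289
grasp_force: 69.1
```

```bash
cat > st.py <<'E'
from h import *
np.set_printoptions(precision=3,suppress=True)
s=env.state();print(s['t'],s['ee_pos'],s['orientation'],s['opening'],s['grasp_force'],'F',s['wrist_force'],'M',s['ft_torque'],s['qpos'])
E
python3 st.py
```

```text
20.5 [0.553 0.152 0.049] [-3.141  0.001  3.105] 0.02893688391756414 69.05259867198765 F [-1.643 -3.702  6.644] M [-0.808  0.251  0.275] [-0.404  0.529  0.06   1.874 -0.044  0.739  1.215]
```

Call:
{"name": "send_rows", "arguments": {
  "rows": [0,0,0,0,0,0.5,0.2,0,0,0,0,0,1.0,0.2,0,0,0,0,0,1.5,0.2,0,0,0,0,0,2.0,0.2,0,0,0,0,0,2.5,0.2,0,0,0,0,0,3.0,0.2]
}}

```text
t: 21.0
ee_pos: [0.5528, 0.1515, 0.0492]
orientation: [-3.141, 0.001, 2.843]
wrist_force: [-1.0, -2.7, 7.0]
opening: 0.0289
grasp_force: 69.1
```

```bash
python3 st.py
```

```text
21.0 [0.553 0.151 0.049] [-3.141  0.001  2.843] 0.028939807949124194 69.064606949687 F [-1.034 -2.713  6.968] M [-0.841  0.315  0.225] [-0.455  0.53   0.132  1.879 -0.098  0.738  1.004]
```

Call:
{"name": "send_rows", "arguments": {
  "rows": [0,0,0,0,0,0.5,0.2,0,0,0,0,0,1.0,0.2,0,0,0,0,0,1.5,0.2,0,0,0,0,0,2.0,0.2,0,0,0,0,0,2.5,0.2,0,0,0,0,0,3.0,0.2]
}}

```text
t: 21.5
ee_pos: [0.5528, 0.1515, 0.0492]
orientation: [-3.142, 0.001, 2.582]
wrist_force: [-1.7, -4.1, 7.9]
opening: 0.029
grasp_force: 69.1
```

```bash
python3 st.py
```

```text
21.5 [0.553 0.151 0.049] [-3.142  0.001  2.582] 0.028968834712547006 69.08380729146302 F [-1.65  -4.147  7.852] M [-0.801  0.334  0.215] [-0.506  0.533  0.204  1.883 -0.153  0.739  0.794]
```

Call:
{"name": "send_rows", "arguments": {
  "rows": [0,0,0,0,0,0.5,0.2,0,0,0,0,0,1.0,0.2,0,0,0,0,0,1.5,0.2,0,0,0,0,0,2.0,0.2,0,0,0,0,0,2.5,0.2,0,0,0,0,0,3.0,0.2]
}}

```text
t: 22.0
ee_pos: [0.5527, 0.1514, 0.0492]
orientation: [3.141, 0.001, 2.32]
wrist_force: [-1.2, -3.6, 8.2]
opening: 0.0287
grasp_force: 69.1
```

```bash
python3 st.py
```

```text
22.0 [0.553 0.151 0.049] [3.141 0.001 2.32 ] 0.02866983435897305 69.10498972982168 F [-1.18  -3.551  8.15 ] M [-0.809  0.382  0.257] [-0.558  0.539  0.277  1.888 -0.208  0.743  0.585]
```

Call:
{"name": "send_rows", "arguments": {
  "rows": [0,0,0,0,0,0.5,0.2,0,0,0,0,0,1.0,0.2,0,0,0,0,0,1.5,0.2,0,0,0,0,0,2.0,0.2,0,0,0,0,0,2.5,0.2,0,0,0,0,0,3.0,0.2]
}}

```text
t: 22.5
ee_pos: [0.5527, 0.1514, 0.0492]
orientation: [3.141, 0.0, 2.058]
wrist_force: [-1.7, -4.6, 8.3]
opening: 0.0288
grasp_force: 69.2
```

```bash
python3 st.py
```

```text
22.5 [0.553 0.151 0.049] [3.141 0.    2.058] 0.02876817132459573 69.15078956633806 F [-1.685 -4.572  8.274] M [-0.816  0.427  0.233] [-0.608  0.546  0.35   1.892 -0.264  0.748  0.377]
```

Call:
{"name": "send_rows", "arguments": {
  "rows": [0,0,0,0,0,0.5,0.2,0,0,0,0,0,1.0,0.2,0,0,0,0,0,1.5,0.2,0,0,0,0,0,2.0,0.2,0,0,0,0,0,2.5,0.2,0,0,0,0,0,3.0,0.2]
}}

```text
t: 23.0
ee_pos: [0.5527, 0.1514, 0.0492]
orientation: [3.141, 0.0, 1.796]
wrist_force: [-1.6, -4.5, 8.2]
opening: 0.0286
grasp_force: 69.7
```

```bash
python3 st.py
```

```text
23.0 [0.553 0.151 0.049] [3.141 0.    1.796] 0.028585376095084068 69.73916586488485 F [-1.554 -4.499  8.152] M [-0.84   0.459  0.344] [-0.659  0.556  0.424  1.897 -0.321  0.755  0.17 ]
```

Torque is climbing (0.344 against about 0.235 free). Smaller steps now.

Call:
{"name": "send_rows", "arguments": {
  "rows": [0,0,0,0,0,0.5,0.2,0,0,0,0,0,1.0,0.2,0,0,0,0,0,1.0,0.2]
}}

```text
t: 23.25
ee_pos: [0.5527, 0.1513, 0.0492]
orientation: [3.141, 0.001, 1.708]
wrist_force: [-2.1, -4.3, 9.7]
opening: 0.0289
grasp_force: 68.4
```

```bash
python3 st.py
```

```text
23.25 [0.553 0.151 0.049] [3.141 0.001 1.708] 0.028856689514730523 68.35656763985753 F [-2.131 -4.286  9.7  ] M [-0.843  0.51   0.117] [-0.675  0.56   0.448  1.898 -0.34   0.759  0.101]
```

Call:
{"name": "send_rows", "arguments": {
  "rows": [0,0,0,0,0,0.5,0.2,0,0,0,0,0,1.0,0.2,0,0,0,0,0,1.5,0.2]
}}

```text
t: 23.5
ee_pos: [0.5527, 0.1513, 0.0492]
orientation: [3.141, 0.0, 1.578]
wrist_force: [-1.6, -3.5, 8.4]
opening: 0.0289
grasp_force: 70.4
```

```bash
python3 st.py
```

```text
23.5 [0.553 0.151 0.049] [3.141 0.    1.578] 0.028919736182290916 70.43411822989583 F [-1.596 -3.461  8.393] M [-0.814  0.487  0.475] [-0.7    0.566  0.485  1.9   -0.369  0.764 -0.001]
```

Call:
{"name": "send_rows", "arguments": {
  "rows": [0,0,0,0,0,0.5,0.2,0,0,0,0,0,1.0,0.2,0,0,0,0,0,1.5,0.2,0,0,0,0,0,2.0,0.2]
}}

```text
t: 23.83
ee_pos: [0.5526, 0.1514, 0.0492]
orientation: [3.141, 0.0, 1.404]
wrist_force: [-2.9, -4.1, 9.4]
opening: 0.0293
grasp_force: 71.0
```

```bash
python3 st.py
```

```text
23.8333 [0.553 0.151 0.049] [3.141 0.    1.404] 0.0292786192789316 71.03165678679943 F [-2.851 -4.131  9.421] M [-0.963  0.576  0.506] [-0.732  0.575  0.534  1.903 -0.408  0.772 -0.139]
```

Call:
{"name": "send_rows", "arguments": {
  "rows": [0,0,0,0,0,0,0.2,0,0,0,0,0,0.5,0.2,0,0,0,0,0,1.0,0.2,0,0,0,0,0,1.5,0.2],
  "grip_force": 95
}}

```text
t: 24.17
ee_pos: [0.5526, 0.1514, 0.0493]
orientation: [3.141, 0.0, 1.273]
wrist_force: [-3.2, -4.0, 9.8]
opening: 0.0286
grasp_force: 94.6
```

```bash
python3 st.py
```

```text
24.1667 [0.553 0.151 0.049] [3.141 0.    1.273] 0.028612277252240817 94.60451245307922 F [-3.199 -4.018  9.778] M [-0.842  0.621  0.656] [-0.756  0.583  0.571  1.905 -0.437  0.779 -0.241]
```

About +0.42 N m above free running: tight. Hold briefly, let go, and lift straight up.

Call:
{"name": "send_rows", "arguments": {
  "rows": [0,0,0,0,0,0,0.2,0,0,0,0,0,0,0.2,0,0,0,0,0,0,0.2,0,0,0,0,0,0,0.2,0,0,0,0,0,0,0.4,0,0,0,0,0,0,0.5,0,0,0,0,0,0,0.6,0,0,0,0,0,0,0.6,0,0,0,0,0,0,0.6]
}}

```text
t: 24.92
ee_pos: [0.5524, 0.1523, 0.0486]
orientation: [-3.141, -0.0, 1.275]
wrist_force: [0.7, 0.6, 0.9]
opening: 0.0507
grasp_force: 0.0
```

Call:
{"name": "send_rows", "arguments": {
  "rows": [0,0,-1,0,0,0,0.6,0,0,-2,0,0,0,0.6,0,0,-4,0,0,0,0.6,0,0,-6,0,0,0,0.6,0,0,-8,0,0,0,0.6,0,0,-11,0,0,0,0.6,0,0,-14,0,0,0,0.6,0,0,-14,0,0,0,0.6,0,0,-14,0,0,0,0.6]
}}

```text
t: 25.67
ee_pos: [0.5539, 0.1522, 0.1915]
orientation: [3.138, -0.003, 1.275]
wrist_force: [0.3, 0.2, -0.4]
opening: 0.0507
grasp_force: 0.0
```

Run:
```python
from h import *
np.set_printoptions(precision=4,suppress=True)
s=env.state();p=s['ee_pos'];print(p,s['opening'],s['wrist_force'],s['ft_torque'])
w=env.get_image("wrist");sd=env.get_image("side")
q=[[.5526,.1517,z] for z in(.135,.115)]
print(proj(w,q),proj(sd,q))
for n,im in(("w",w),("s",sd)):
  for l in ["cutter_head","cutter","mouth","nut"]:
    for d in env.recognise(l,im)[:1]: print(n,l,round(d["score"],2),np.round(d["bbox"],1))
```

```text
[0.5539 0.1522 0.1915] 0.05070848593827769 [ 0.3239  0.225  -0.3527] [-0.0211 -0.0262 -0.0152]
[[312.9074 208.2649]
 [312.9592 201.0759]] [[340.9274 145.5392]
 [340.6335 151.6865]]
w cutter_head 0.67 [311.1 208.3  23.4  24.4]
w cutter 0.98 [312.5 208.1  20.7  25.5]
w mouth 0.46 [312.5 194.6  21.4  10.6]
w nut 0.68 [312.6 194.6  36.2  32.1]
s nut 0.45 [340.3 160.1  12.   10.1]
```

The cutter stands upright in the chuck and the hand is clear. Handing in.

```bash
python3 -c "
from h import *
print(env.finish_job())"
```

```text
the job is handed in; nothing more can be done
None
```

The face cutter is in the chuck, foot on the stop and released; I tightened the nut to about 0.42 N m above free running and handed the job in at about 26 s (collet grip not measured directly, no verdict returned).

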